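# Fit the lift spring and strap of a slab hold-down clamp

## Task

Put the quick hold-down clamp beside the slab back together. Thread the lift spring down over the end of the upright stud without ever forcing it: turn it a little each time a coil catches on the stud's side pin, until the spring stands fully home on the foot washer with all of its length below the pin. Then lay the blue clamp strap over the stud onto the spring, lying level along the track with its heel on the step block and its toe over the slab, let go, and leave everything else on the bench where it is.

Things in the scene. Friction and masses are not known exactly. Their poses are not given: they have to be found in the camera images.
- base: Clamp station fixed to the bench: aluminium T-track (200 x 42 mm, 13 high), stud, step block, slab off-cut. Origin on the bench top under the stud's axis; x runs along the track from the black step block (-x side) to the slab (+x side), z up. Slab: x = 47 to 230 mm, 220 mm wide, top 40 mm above the bench.
- seat (a point): The spring's seat: centre of the top of the foot washer (40 mm diameter), on the stud's axis, 18 mm above the bench; axes as the base.
- stud_tip (a point): Centre of the flat tip of the stud, a smooth upright steel rod of 14 mm diameter; 82 mm above the seat (100 above the bench). Its last 6 mm taper to 8 mm diameter. Axes as the base.
- pin_height (a point): Point on the stud's axis at the height of its brass bayonet pin, 68 mm above the seat. The pin, 4 mm thick, sticks out level on ONE side to 12 mm from the axis. Which way it points is not reported (these axes are the base's): anywhere within 80 degrees either side of base +x. See it or feel for it.
- block_top (a point): Centre of the step block's flat top (32 mm along x, 48 mm wide), 91 mm behind the stud (base -x), 73 mm above the bench. Behind it the block steps down for 40 mm.
- spring: Loose steel lift spring, 60 g, standing upright on the bench. Origin: centre of its underside, z up its axis. Length 62 mm, wire 3 mm, outside diameter 34 mm (bore 28) from 6 to 57 mm up. Its coil at each end is drawn in to 16 mm bore, 22 mm outside, and so catches on the pin; the wide turns clear it. Pressing it on the stud, pin or washer with over 20 N bends and spoils it.
- spring_foot (a point): Centre of the spring's underside. The bottom drawn-in coil is not a full turn: the pin passes its gap when the gap's middle is within about 12 degrees of the pin. From above, that middle lies 35 degrees counter-clockwise of the spring's x axis. Caught, this coil stays and the spring shortens (1.5 N/mm, 40 mm travel); when a turn finds the gap the force vanishes.
- spring_top (a point): Centre of the spring's top, 62 mm above its underside. The top drawn-in coil has a like gap, its middle 35 degrees clockwise of the spring's x axis: after the bottom coil has passed the pin, some 70 degrees counter-clockwise lets the top one pass. A caught top coil stops more stiffly (about 7 N/mm). Fully home, this point is about 4 mm below the pin's underside.
- spring_grip (a point): Point on the spring's axis 47 mm above its underside, amid the upper wide turns: a good height to grip it across its 34 mm, over any diameter.
- strap: Loose clamp strap, flat blue bar 165 x 50 x 8 mm, 0.18 kg, flat on the bench. Origin: centre of its underside (centre of mass), x along its length to the toe, z up. Grip it across its 50 mm width here. In place it lies level below the pin, underside 73 to 75 mm above the bench, resting on the spring's wide top turn (the top drawn-in coil stands up in its hole) and on the step block.
- strap_hole (a point): Centre, at the underside, of the strap's 28 mm round through hole, 22.5 mm from the strap's origin towards the toe (+x). In place it is on the stud's axis.
- strap_heel (a point): Point on the strap's underside 68.5 mm from its origin towards the heel (-x); in place it is over the middle of the step block's top.
- knob: Bystander: black five-lobed bayonet knob with steel hub, 56 mm across, 32 mm high, origin at the centre of its underside.
- can: Bystander: tin of finish, 72 mm diameter, 110 mm high, origin at the centre of its underside.
- key: Bystander: pale wooden butterfly key, 64 x 30 x 12 mm, loose on top of the slab, origin at the centre of its underside.
Mind the look-alikes: they are no part of the job. Several things have the shape of the strap; the one meant has the colours described above.

How it is judged:
On the way:
1. the spring stands upright on the foot washer, all of it below the pin (z of spring_foot in the frame of seat below 0.003 m and z of spring_top in the frame of seat below 0.0655 m and horizontal distance between spring_foot and seat below 0.004 m and angle between spring's own z axis and vertical below 0.12 rad), for 0.2 s.
At the end, for the whole second after the job is handed in: Spring upright (7 deg) on the stud, within 3 mm of the washer and 4 mm of the axis, all of it below the pin; strap at rest and level (7 deg) on the spring under the pin, hole within 6 mm of the stud's axis, heel on the step block (within 20 mm of the track's middle line); all let go (all of step 1 and horizontal distance between strap_hole and seat below 0.006 m and z of strap_hole in the frame of seat between 0.05 and 0.06 m and z of strap_heel in the frame of seat between 0.052 and 0.059 m and x of strap_heel in the frame of seat below -0.072 m and y of strap_heel in the frame of seat between -0.02 and 0.02 m and angle between strap's own z axis and vertical below 0.12 rad and linear speed of each of strap, spring below 0.02 m/s); the robot touches nothing.
It fails at once if the spring is pressed on the stud, pin or foot with more than 20 N (contact force between spring and base above 20 N).
It fails at once if the knob is moved more than 25 mm (distance of knob from where it was at the start of the episode above 0.025 m).
It fails at once if the can is moved more than 25 mm (distance of can from where it was at the start of the episode above 0.025 m).
It fails at once if the key is moved more than 25 mm (distance of key from where it was at the start of the episode above 0.025 m).
It also fails if it takes over 72 s, if anything falls off the work surface, if the arm or the gripper's body presses on something with over 40 N, if the wrist force passes 120 N, or if a joint passes its speed limit or range.

## Robot

A 6-joint arm with a two-finger parallel gripper is mounted at the origin on the work surface. World frame = base frame: x ahead of the robot, y to its left, z up, the work surface at z = 0. Lengths are in m, angles in rad, forces in N, time in s.
With the tool pointing down it reaches from about 0.3 to 0.775 m from the base axis. Payload 14.6 kg.
Tool frame: the origin (TCP) lies midway between the tips of the shut fingers; the grasp point (between the pads) lies 19 mm behind it (ctrl.pinch_z is the distance from the TCP to the grasp point, in m); z points along the fingers, y is the line along which they close (so a half turn about z gives the same grasp; the last joint's range is limited). The gripper opens to 94 mm and grips with 3 to 60 N. Pads are 16 mm wide; open, the fingers measure 119 mm over their backs; the gripper's body (75 mm by 177 mm) begins 78 mm behind the grasp point.
Start: joints at [1.28, 0.3, 1.521, -0, 1.321, -0.067], TCP at [0.122, 0.536, 0.205] pointing down, gripper open.
Joint ranges: [-3.03, 3.03], [-0.79, 2.21], [0.23, 2.52], [-1.04, 4.18], [0, 3.07], [-2.55, 2.55]. Speed limits (rad/s): [2.22, 2.22, 2.57, 3.14, 3.14, 3.14].

## Interface

Orientations are given as [roll, pitch, yaw] about the fixed x, y, z axes, in that order (R = Rz(yaw) Ry(pitch) Rx(roll)).
In Python, from station import ctrl gives the robot as it stands.
- The arm moves only by the tool jog_arm, never from a script. Its argument "motion" is a list of rows, each a list of 7 numbers: the shift along the tool's x, y, z in m, then the turn, a rotation vector about the tool's x, y, z in rad, then the opening, from -1 (shut) to 1 (fully open). In form: [[tx, ty, tz, rx, ry, rz, gripper], ...]. A call has 1 to 5 rows; each row shifts and turns the commanded pose from where the row before left it, along the tool's axes as they then stand; what a row does not reach is not made up. A row lasts 1/10 s, in which the tool goes at most 50 mm and 8.59 degrees, less where a joint would pass 70% of its speed; a pose out of reach is approached as far as the arm can. A call is refused whole if a number of a shift passes 0.05 or a number of a turn 0.15, either way. A call with a gripper value outside its range is refused whole. The fingers move at their own pace and stop on an object; "squeeze" is the grip in N (left out, the last holds). Time passes only in rows, so rows that do not move let the fingers close. It gives the time, the measured TCP pose, the force, the opening and the grip force at its end, in the units of the state.
- ctrl.get_obs(): the state, without advancing time (a new reading comes with each control period).
- ctrl.camera(name): name is "scene" or "top" or "wrist"; returns the picture (384x512x3 uint8, red, green, blue); there is no depth.
- ctrl.camera_model(name): a dict with "intrinsics" (3x3 intrinsics, pixels), "rvec" (rotation vector, rad) and "tvec" (3), from world to camera coordinates, as OpenCV has them. Camera axes: x right, y down, z forward; pixel columns grow to the right and rows downward; lengths in m; the calibration is good to about 2 mm. A picture is of the moment at which its call begins: read the wrist's pose just before it. camera_model takes no time and is no camera call; for the wrist camera it gives the pose at the moment of the call.
- ctrl.hand_in(): hands the job in; it is judged then, once.
The state is a dict: "time_s": time; "qpos": joint angles; "joint_vel": joint speeds; "tau": joint torques, N m; "ee_pos": TCP position; "eef_rot": TCP orientation; "force": force on the tool from outside, world axes, zero at the start; "moment": the same for the moment, N m; "grip_width": finger opening in m; "grip_force": force on a finger pad.
Only numpy, scipy, OpenCV 4.12 (cv2) and the standard library are available. Lean on these libraries where they do the work, as an engineer would, in place of code of your own. Each camera call takes 0.05 s, during which the arm holds its last target. There are 200 camera calls.

## Working session

There is one attempt and no reset: what is moved stays moved. The work goes in short steps, Python scripts to look and compute and a tool call to move; the robot and the scene stay as the last step left them, time stands still between calls to the robot, and variables do not carry over. Pictures are saved under pics/ and viewed, at most 11 in all, crops included, and the job is handed in when it is done.

Besides the shell and the picture viewer there is one more tool, called after "Emit:" as name(argument=value, ...) on one line, values as JSON. jog_arm: Moves the arm, as the interface text tells. Its arguments: {"type":"object","properties":{"motion":{"type":"array"},"squeeze":{"type":"number"}},"required":["motion"]}

```bash
ls; mkdir -p pics; python3 - <<'E'
from station import ctrl
import cv2,numpy as np
o=ctrl.get_obs();print(o['time_s'],o['ee_pos'],o['eef_rot'],o['grip_width'],ctrl.pinch_z)
for n in("scene","top"):
    im=ctrl.camera(n);cv2.imwrite(f"pics/{n}0.png",im[...,::-1])
    m=ctrl.camera_model(n);R=cv2.Rodrigues(np.array(m['rvec']))[0];print(n,np.round(-R.T@np.array(m['tvec']).ravel(),3),np.round(R[2],2),m['intrinsics'])
a=cv2.imread("pics/scene0.png");
E
```

```text
pics
0.0 [0.1219764  0.53602859 0.20488501] [-3.14043057e+00 -1.10664482e-04  2.91779947e+00] 0.09412531414416515 0.0188
scene [1.432 0.596 0.875] [-0.67 -0.47 -0.57] [[446.54205836   0.         259.85776154]
 [  0.         446.54205836 193.69142949]
 [  0.           0.           1.        ]]
top [ 0.339 -0.045  1.176] [ 0.16 -0.01 -0.99] [[395.3006701    0.         252.32167848]
 [  0.         395.3006701  196.87305567]
 [  0.           0.           1.        ]]
```

View pics/scene0.png

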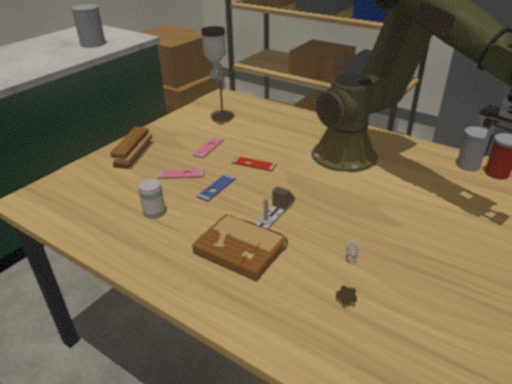

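View pics/top0.png

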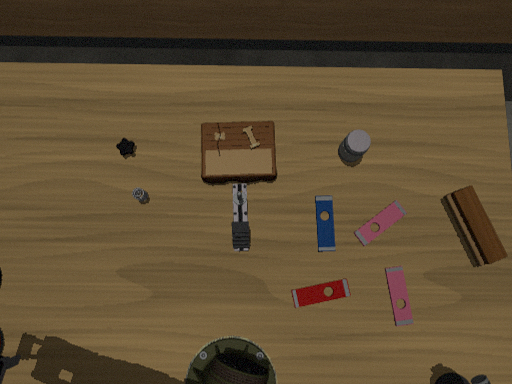

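The scene view shows the spring near (352,250), the blue strap at (217,187) and the stud at (266,208). In the top view they are the spring at (140,196), the strap at (325,222) with its hole at (324,215), and the stud near (240,195). I'll enlarge both views around the stud and spring.

```bash
cat > h.py <<'E'
from station import ctrl
import cv2,numpy as np
def cam(n): 
    m=ctrl.camera_model(n);return np.array(m['intrinsics']),cv2.Rodrigues(np.array(m['rvec']))[0],np.array(m['tvec']).ravel()
def ray(c,p):
    K,R,t=c;d=R.T@np.linalg.solve(K,[p[0],p[1],1.]);return -R.T@t,d
def onz(c,p,z):
    o,d=ray(c,p);return o+d*(z-o[2])/d[2]
def proj(c,P):
    K,R,t=c;q=K@(R@np.array(P,float)+t);return q[:2]/q[2]
def tri(c1,p1,c2,p2):
    o,d=ray(c1,p1);a,b=ray(c2,p2);s=np.linalg.lstsq(np.c_[d,-b],a-o,rcond=None)[0]
    x,y=o+d*s[0],a+b*s[1];return (x+y)/2,np.linalg.norm(x-y)
def blobs(im,lo,hi,amin=30):
    h=cv2.cvtColor(im,cv2.COLOR_RGB2HSV);m=cv2.inRange(h,lo,hi);n,l,s,c=cv2.connectedComponentsWithStats(m)
    return [(s[i],c[i],l==i) for i in range(1,n) if s[i,4]>=amin]
E
python3 - <<'E'
from h import *
t=cv2.imread("pics/top0.png");s=cv2.imread("pics/scene0.png")
z=lambda im,x,y,w,h,f:cv2.resize(im[y:y+h,x:x+w],None,fx=f,fy=f,interpolation=cv2.INTER_CUBIC)
A=z(t,215,170,50,95,6);B=z(t,115,175,50,47,6);C=z(s,240,180,65,47,6);D=z(s,335,235,40,35,6)
out=np.zeros((570,800,3),np.uint8)
for im,x,y in((A,0,0),(B,300,0),(C,300,285)):
    out[y:y+im.shape[0],x:x+im.shape[1]]=im[:570-y,:800-x]
out[0:210,600:800]=D[:, :200]
cv2.imwrite("pics/crop1.png",out)
ct=cam("top")
rgb=t[...,::-1].copy()
for st,c,m in blobs(rgb,(100,120,60),(125,255,255)):
    q=cv2.minAreaRect(np.argwhere(m)[:,::-1].astype(np.float32));print('blue',st,c,q,onz(ct,q[0],.008))
    for p in cv2.boxPoints(q):print(onz(ct,p,.008))
E
```

```text
blue [316 201  19  46 669] [324.7877429 224.4857997] ((324.8045959472656, 223.4830780029297), (45.87370681762695, 16.308185577392578), 86.8201675415039) [ 0.45006865 -0.27108471  0.008     ]
[ 0.51706074 -0.24412175  0.008     ]
[ 0.52039323 -0.29299687  0.008     ]
[ 0.38424836 -0.29757605  0.008     ]
[ 0.38108362 -0.24958995  0.008     ]
```

View pics/crop1.png

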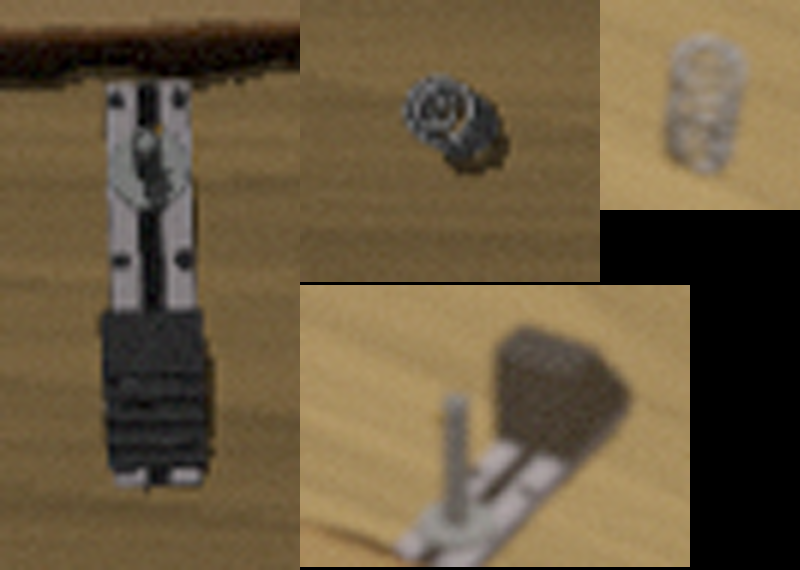

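The crop shows the stud tip at top (239.5,192.8) and scene (266,198.7). The spring's top is at top (138.3,193) and scene (353,243.3). There is a hint of brass to the right and up of the tip.

```bash
python3 - <<'E'
from h import *
ct,cs=cam("top"),cam("scene")
f=lambda x,y:(215+x/6,170+y/6)
print('tip',tri(ct,f(147,137),cs,(266,198.7)),onz(ct,f(147,137),.1))
print('spring top',tri(ct,(138.3,193),cs,(353,243.3)),onz(ct,(138.3,193),.062))
for n,p,z in(('trk TL',(108,82),.013),('TR',(192,82),.013),('BL',(112,308),.013),('BR',(197,308),.013),('blkTL',(103,314),.073),('blkTR',(203,314),.073)):print(n,onz(ct,f(*p),z))
for p in((201,123),(273.5,121.5)):print('slab',onz(ct,p,.04))
print('knob',onz(ct,(126,147),.02),'can',onz(ct,(358,141),.11))
E
```

```text
tip (array([ 0.52382265, -0.01789711,  0.09392718]), np.float64(0.0022621079168070124)) [ 0.52337999 -0.01900847  0.1       ]
spring top (array([0.52623624, 0.2719426 , 0.05791199]), np.float64(0.0013576596027023713)) [0.52584556 0.27016151 0.062     ]
trk TL [0.56588395 0.00300277 0.013     ]
TR [ 0.56641236 -0.03890079  0.013     ]
BL [ 0.4528371  -0.00103797  0.013     ]
BR [ 0.45332172 -0.04279827  0.013     ]
blkTL [0.44411572 0.00082036 0.073     ]
blkTR [ 0.44465498 -0.0457544   0.073     ]
slab [0.74447723 0.10110078 0.04      ]
slab [ 0.75229015 -0.11621482  0.04      ]
knob [0.6729182  0.32691487 0.02      ] can [ 0.67311199 -0.34886326  0.11      ]
```

Emit:
jog_arm(motion=[[-0.038,-0.014,0,0,0,0,1],[-0.038,-0.014,0,0,0,0,1],[-0.038,-0.014,0,0,0,0,1],[-0.038,-0.014,0,0,0,0,1],[-0.038,-0.014,0,0,0,0,1]])

```text
time_s: 0.6
ee_pos: [0.2929, 0.4247, 0.2053]
eef_rot: [-3.141, -0.0, 2.918]
force: [1.0, 1.0, 0.1]
grip_width: 0.094
grip_force: 0.0
```

Emit:
jog_arm(motion=[[-0.038,-0.014,0,0,0,0,1],[-0.038,-0.014,0,0,0,0,1],[-0.038,-0.014,0,0,0,0,1],[-0.038,-0.014,0,0,0,0,1],[-0.038,-0.014,0,0,0,0,1]])

```text
time_s: 1.1
ee_pos: [0.4627, 0.3142, 0.2052]
eef_rot: [-3.141, -0.0, 2.918]
force: [0.2, 0.1, 0.1]
grip_width: 0.0942
grip_force: 0.0
```

```bash
cat >> h.py <<'E'
from scipy.spatial.transform import Rotation as Ro
def st():
    o=ctrl.get_obs();print('t',round(o['time_s'],2),np.round(o['ee_pos'],4),np.round(o['eef_rot'],4),'F',np.round(o['force'],2),'w',round(o['grip_width'],4),round(o['grip_force'],1),'q',np.round(o['qpos'],2));return o
def go(x,y,z=None,yaw=None):
    o=ctrl.get_obs();R=Ro.from_euler('xyz',o['eef_rot']).as_matrix();p=o['ee_pos'];d=np.array([x-p[0],y-p[1],0 if z is None else z-p[2]])
    print('tool delta',np.round(R.T@d,4),'' if yaw is None else ('rz',np.round(-((yaw-o['eef_rot'][2]+np.pi)%(2*np.pi)-np.pi),3)))
E
python3 - <<'E'
from h import *
o=st();go(.526,.2705)
K,R,t=c=cam("wrist");Rt=Ro.from_euler('xyz',o['eef_rot']).as_matrix()
C=-R.T@t;print('cam in tool',Rt.T@(C-o['ee_pos']),'\n',np.round(Rt.T@R.T,3),K[0,0])
print(proj(c,[.526,.2705,.062]))
E
```

```text
t 1.1 [0.4627 0.3142 0.2052] [-3.1413e+00 -4.0000e-04  2.9177e+00] F [0.23 0.1  0.05] w 0.0942 0.0 q [ 0.53  0.32  1.49  0.    1.33 -0.82]
tool delta [-0.0714 -0.0285 -0.    ] 
cam in tool [ 7.93968551e-02 -2.47663350e-05 -1.79324452e-01] 
 [[-0.001 -0.962 -0.272]
 [ 1.    -0.001 -0.001]
 [ 0.    -0.272  0.962]] 303.90181453571745
[230.26269723 239.5407059 ]
```

Emit:
jog_arm(motion=[[-0.04,-0.01,0.02,0,0,0,1],[-0.04,0,0.03,0,0,0,1],[-0.03,0,0.035,0,0,0,1],[-0.02,0,0.04,0,0,0,1],[0,0,0.02,0,0,0,1]])

```text
time_s: 1.6
ee_pos: [0.5864, 0.275, 0.0559]
eef_rot: [-3.139, -0.004, 2.916]
force: [-0.7, -0.8, 0.4]
grip_width: 0.0943
grip_force: 0.0
```

Emit:
jog_arm(motion=[[0,-0.016,0,0,0,0,1],[0,0,0,0,0,0,1],[0,0,0,0,0,0,1]])

```text
time_s: 1.9
ee_pos: [0.5827, 0.2615, 0.0609]
eef_rot: [3.141, 0.0, 2.917]
force: [-0.2, 0.1, -0.4]
grip_width: 0.0941
grip_force: 0.0
```

```bash
python3 - <<'E'
from h import *
o=st();c=cam("wrist");im=ctrl.camera("wrist")[...,::-1]
p=proj(c,[.526,.2705,.062]);print(p);x,y=(int(v) for v in p)
cv2.imwrite("pics/w1full.png",im)
x0,y0=max(x-50,0),max(y-37,0);print(x0,y0)
cv2.imwrite("pics/w1.png",cv2.resize(im[y0:y0+75,x0:x0+100],None,fx=8,fy=8,interpolation=cv2.INTER_CUBIC))
E
```

```text
t 1.9 [0.5827 0.2615 0.0609] [3.1412e+00 4.0000e-04 2.9174e+00] F [-0.19  0.06 -0.43] w 0.0941 0.0 q [ 0.36  0.64  1.38  0.    1.12 -0.98]
[248.35224213 143.10683505]
198 106
```

View pics/w1.png

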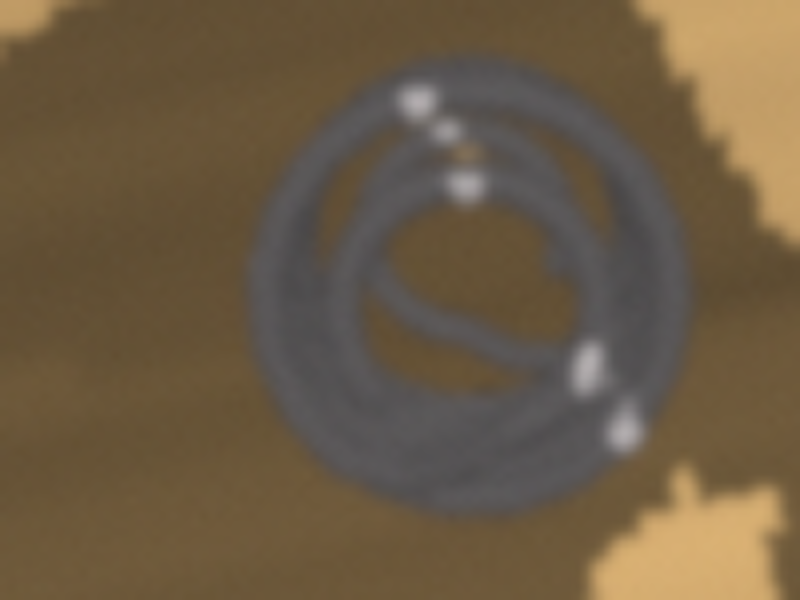

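```bash
python3 - <<'E'
from h import *
c=cam("wrist");print(onz(c,(256.75,141.6),.0555),onz(c,(256.75,142.25),.0605))
im=cv2.imread("pics/w1full.png")[110:172,226:288].astype(float)
g=im.mean(2)
g=np.clip((g-35)/(125-35),0,1)**.7*255
a=cv2.resize(g.astype(np.uint8),(594,594),interpolation=cv2.INTER_LANCZOS4)
sat=np.clip((im.max(2)-im.min(2))*4,0,255).astype(np.uint8)
cv2.imwrite("pics/w1e.png",np.hstack([cv2.resize(a,(400,400)),cv2.resize(sat,(400,400),interpolation=cv2.INTER_CUBIC)]))
E
```

```text
[0.52709343 0.27561456 0.0555    ] [0.52687381 0.27562838 0.0605    ]
```

View pics/w1e.png

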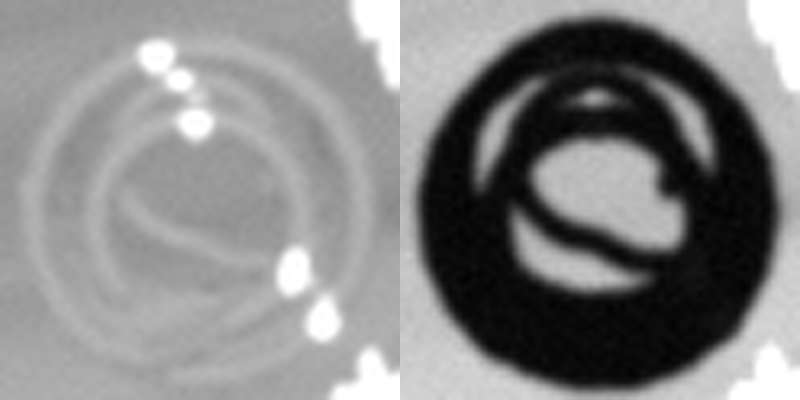

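The top coil's free end shows at crop (120,292), and the bottom coil's free end shows through the bore at (268,188). I can turn both into angles.

```bash
python3 - <<'E'
from h import *
c=cam("wrist")
C=np.array([.527,.2756])
pt=lambda x,y:(226+x*62/400-.4,110+y*62/400-.4)
for n,p,z in(('top end',(120,292),.0605),('bot end',(268,188),.0015),('topstart',(295,275),.0605),('bot trans',(150,225),.005)):
    d=onz(c,pt(*p),z)[:2]-C;print(n,np.degrees(np.arctan2(d[1],d[0])),np.linalg.norm(d))
o=st();go(.527,.2756,.028)
E
```

```text
top end -58.33716626160885 0.010474686310346357
bot end 50.19245065080149 0.009561814219338244
topstart 43.468016939105055 0.010420073974497554
bot trans -47.235160844247375 0.010098021637579729
t 1.95 [0.5829 0.2617 0.0612] [3.1408e+00 9.0000e-04 2.9177e+00] F [-1.03  0.14 -0.66] w 0.0939 0.0 q [ 0.36  0.64  1.38  0.    1.12 -0.98]
tool delta [0.0576 0.0011 0.0331]
```

Emit:
jog_arm(motion=[[0.03,0.001,0,0,0,0,1],[0.0265,0,0.015,0,0,0,1],[0,0,0.018,0,0,0,1],[0,0,0,0,0,0,1],[0,0,0,0,0,0,-1]], squeeze=10)

```text
time_s: 2.45
ee_pos: [0.5282, 0.2752, 0.0283]
eef_rot: [3.141, 0.001, 2.918]
force: [0.2, 0.2, 0.6]
grip_width: 0.0892
grip_force: 0.0
```

Emit:
jog_arm(motion=[[0,0,0,0,0,0,-1],[0,0,0,0,0,0,-1],[0,0,0,0,0,0,-1],[0,0,0,0,0,0,-1],[0,0,0,0,0,0,-1]])

```text
time_s: 2.95
ee_pos: [0.5277, 0.2747, 0.0276]
eef_rot: [3.141, 0.0, 2.918]
force: [-0.6, 0.1, -0.6]
grip_width: 0.0494
grip_force: 0.0
```

Emit:
jog_arm(motion=[[0,0,0,0,0,0,-1],[0,0,0,0,0,0,-1],[0,0,0,0,0,0,-1],[0,0,0,0,0,0,-1],[0,0,0,0,0,0,-1]], squeeze=20)

```text
time_s: 3.45
ee_pos: [0.5276, 0.2748, 0.0275]
eef_rot: [3.142, 0.0, 2.918]
force: [0.3, 0.9, 0.0]
grip_width: 0.0327
grip_force: 19.9
```

Emit:
jog_arm(motion=[[0,0,-0.03,0,0,0,-1],[0,0,-0.04,0,0,0,-1],[0,0,-0.04,0,0,0,-1],[0,0,-0.04,0,0,0,-1],[0,0,0,0,0,0,-1]])

```text
time_s: 3.95
ee_pos: [0.5294, 0.2755, 0.1832]
eef_rot: [3.136, 0.007, 2.918]
force: [0.3, -1.0, 0.1]
grip_width: 0.0328
grip_force: 20.0
```

```bash
python3 - <<'E'
from h import *
o=st();go(.5235,-.0185)
E
```

```text
t 3.95 [0.5294 0.2755 0.1832] [3.1364 0.007  2.9178] F [ 0.3  -1.04  0.06] w 0.0328 20.0 q [ 0.42  0.42  1.42 -0.    1.3  -0.93]
tool delta [-0.0595 -0.288  -0.0011]
```

Emit:
jog_arm(motion=[[-0.017,-0.036,0,0,0,0,-1],[-0.017,-0.036,0,0,0,0,-1],[-0.017,-0.036,0,0,0,0,-1],[-0.017,-0.036,0,0,0,0,-1],[-0.017,-0.036,0,0,0,0,-1]])

```text
time_s: 4.45
ee_pos: [0.5704, 0.0788, 0.1766]
eef_rot: [-3.141, -0.001, 2.918]
force: [0.7, -0.1, -1.5]
grip_width: 0.0331
grip_force: 20.0
```

Emit:
jog_arm(motion=[[-0.017,-0.036,0.01,0,0,0,-1],[-0.017,-0.036,0.014,0,0,0,-1],[-0.017,-0.035,0.014,0,0,0,-1],[0,0,0,0,0,0,-1],[0,0,0,0,0,0,-1]])

```text
time_s: 4.95
ee_pos: [0.5961, -0.0357, 0.1384]
eef_rot: [-3.142, -0.002, 2.916]
force: [0.3, -0.1, 0.1]
grip_width: 0.0327
grip_force: 20.0
```

```bash
python3 - <<'E'
from h import *
o=st();c=cam("wrist");im=ctrl.camera("wrist")[...,::-1];cv2.imwrite("pics/w2full.png",im)
p=proj(c,[.5235,-.0185,.1]);print(p);x,y=(int(v) for v in p)
x0,y0=max(x-40,0),max(y-30,0);print(x0,y0)
a=cv2.resize(im[y0:y0+60,x0:x0+50],(500,600),interpolation=cv2.INTER_CUBIC)
b=cv2.resize(im,None,fx=.58,fy=.58);out=np.zeros((600,800,3),np.uint8);out[:,:500]=a;out[:b.shape[0],500:797]=b
a=cv2.resize(im[y0:y0+60,x0:x0+80],(640,480),interpolation=cv2.INTER_CUBIC)
out=np.zeros((480,790,3),np.uint8);out[:,:640]=a;b=cv2.resize(im,(150,112));out[:112,640:]=b
cv2.imwrite("pics/w2.png",out)
E
```

```text
t 4.95 [ 0.5961 -0.0357  0.1384] [-3.1416e+00 -1.8000e-03  2.9164e+00] F [ 0.26 -0.11  0.11] w 0.0327 20.0 q [-0.12  0.46  1.46  0.    1.22 -1.47]
[255.5677243  111.10122689]
215 81
```

View pics/w2.png

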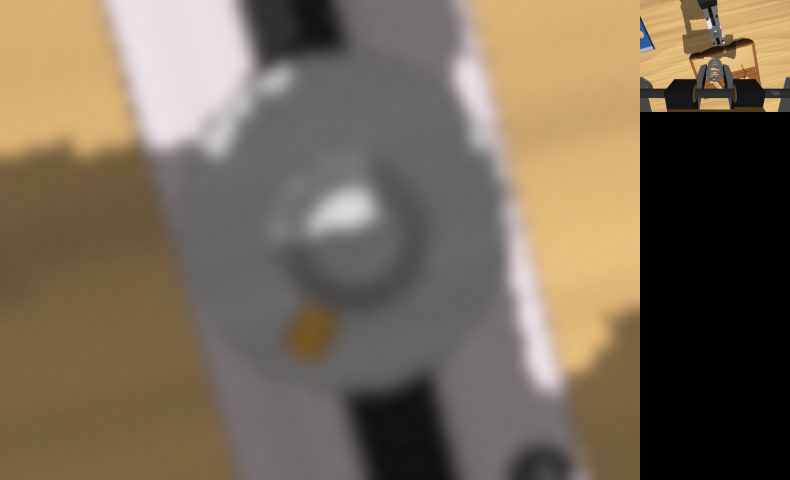

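The brass pin points down-left in this view, ending at crop (303,353). The stud outline is centred at about (357,240).

```bash
python3 - <<'E'
from h import *
c=cam("wrist");pt=lambda x,y:(215+x/8-.4,81+y/8-.4)
S=onz(c,pt(357,240),.094);print('stud',S)
for p in((303,353),(312,332)):
    d=onz(c,pt(*p),.086)-S;print(np.degrees(np.arctan2(d[1],d[0])),np.linalg.norm(d[:2]))
w=onz(c,pt(342,222),.018);print('washer centre',w)
o=st();go(S[0],S[1],.14)
E
```

```text
stud [ 0.52409026 -0.01514045  0.094     ]
-38.12498940212068 0.011500974400813968
-38.462581957876374 0.009401281993473991
washer centre [ 0.52337028 -0.01570288  0.018     ]
t 5.0 [ 0.5963 -0.0348  0.1391] [ 3.1415e+00 -7.0000e-04  2.9176e+00] F [ 0.95  0.41 -0.58] w 0.033 20.0 q [-0.12  0.46  1.46  0.    1.22 -1.47]
tool delta [ 0.0748  0.0032 -0.0009]
```

Emit:
jog_arm(motion=[[0.025,0.001,-0.006,0,0,0,-1],[0.025,0.001,0,0,0,0,-1],[0.025,0.001,0,0,0,0,-1],[0,0,0,0,0,0.12,-1],[0,0,0,0,0,0.12,-1]])

```text
time_s: 5.5
ee_pos: [0.5237, -0.0142, 0.1463]
eef_rot: [3.141, 0.001, 2.675]
force: [0.8, 0.0, 0.0]
grip_width: 0.0329
grip_force: 20.0
```

Emit:
jog_arm(motion=[[0,0,0,0,0,0.12,-1],[0,0,0,0,0,0.12,-1],[0,0,0,0,0,0.12,-1],[0,0,0,0,0,0.12,-1],[0,0,0,0,0,0.12,-1]])

```text
time_s: 6.0
ee_pos: [0.5241, -0.0143, 0.1459]
eef_rot: [3.141, 0.0, 2.075]
force: [-0.0, 0.6, -1.6]
grip_width: 0.0329
grip_force: 20.0
```

Emit:
jog_arm(motion=[[0,0,0,0,0,0.12,-1],[0,0,0,0,0,0.12,-1],[0,0,0,0,0,0.12,-1],[0,0,0,0,0,0,-1],[0,0,0,0,0,0,-1]])

```text
time_s: 6.5
ee_pos: [0.5241, -0.0149, 0.1457]
eef_rot: [3.141, 0.0, 1.723]
force: [0.7, 0.9, -1.3]
grip_width: 0.0329
grip_force: 20.0
```

```bash
python3 - <<'E'
from h import *
o=st();go(.5241,-.0167,.145,1.713)
ct,cs,cw=cam("top"),cam("scene"),cam("wrist")
for n in("scene","top","wrist"):cv2.imwrite(f"pics/{n}3.png",ctrl.camera(n)[...,::-1])
A=cv2.imread("pics/scene3.png");B=cv2.imread("pics/wrist3.png")
x,y=(int(v) for v in proj(cs,[.524,-.017,.12]))
a=cv2.resize(A[y-30:y+30,x-25:x+25],(400,480),interpolation=cv2.INTER_CUBIC)
x,y=(int(v) for v in proj(cw,[.524,-.017,.12]));print(x,y)
b=cv2.resize(B[y-80:y+40,x-50:x+50],(400,480),interpolation=cv2.INTER_CUBIC)
cv2.imwrite("pics/c3.png",np.hstack([a,b]))
E
```

```text
t 6.5 [ 0.5241 -0.0149  0.1457] [3.1410e+00 1.0000e-04 1.7226e+00] F [ 0.7   0.86 -1.32] w 0.0329 20.0 q [-0.1   0.3   1.67  0.    1.18 -0.25]
tool delta [-0.0018 -0.0003  0.0007] ('rz', np.float64(0.01))
254 220
```

View pics/c3.png

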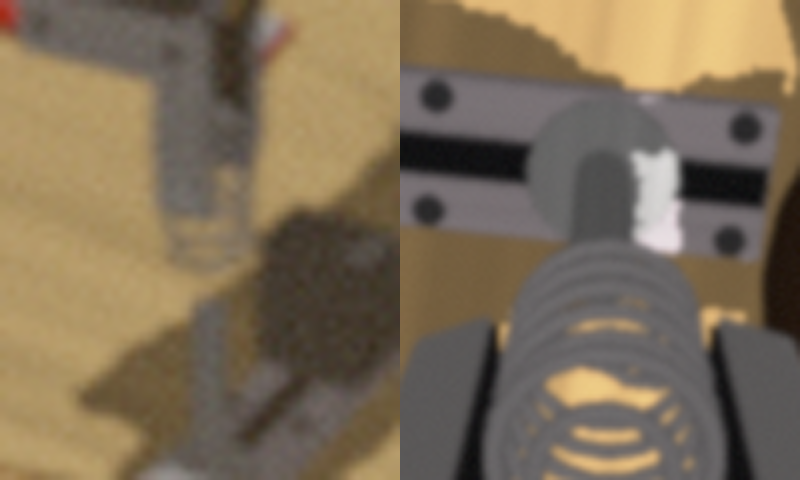

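Emit:
jog_arm(motion=[[-0.0008,0,0.006,0,0,0.01,-1],[0,0,0.006,0,0,0,-1],[0,0,0.006,0,0,0,-1],[0,0,0.004,0,0,0,-1],[0,0,0,0,0,0,-1]])

```text
time_s: 7.15
ee_pos: [0.5239, -0.0165, 0.1227]
eef_rot: [-3.14, -0.0, 1.708]
force: [-0.1, -0.8, -0.4]
grip_width: 0.0326
grip_force: 20.0
```

Emit:
jog_arm(motion=[[0,0,0.003,0,0,0,-1],[0,0,0,0,0,0,-1],[0,0,0,0,0,0,-1]])

```text
time_s: 7.45
ee_pos: [0.5242, -0.0165, 0.1205]
eef_rot: [-3.142, -0.0, 1.708]
force: [-0.4, 0.2, -0.6]
grip_width: 0.0329
grip_force: 20.0
```

```bash
python3 - <<'E'
from h import *
o=st()
E
```

```text
t 7.45 [ 0.5242 -0.0165  0.1205] [-3.1416 -0.      1.7078] F [-0.43  0.24 -0.65] w 0.0329 20.0 q [-0.1   0.33  1.69  0.    1.12 -0.24]
```

Emit:
jog_arm(motion=[[0,0,0.002,0,0,0,-1],[0,0,0.002,0,0,0,-1],[0,0,0,0,0,0,-1]])

```text
time_s: 7.75
ee_pos: [0.5241, -0.0165, 0.1162]
eef_rot: [-3.141, -0.0, 1.708]
force: [0.4, 0.7, -0.9]
grip_width: 0.0326
grip_force: 20.0
```

Emit:
jog_arm(motion=[[0,0,0.002,0,0,0,-1],[0,0,0.002,0,0,0,-1],[0,0,0,0,0,0,-1]])

```text
time_s: 8.05
ee_pos: [0.5241, -0.0165, 0.1121]
eef_rot: [-3.141, -0.0, 1.708]
force: [0.4, 1.1, -1.3]
grip_width: 0.0324
grip_force: 20.0
```

Emit:
jog_arm(motion=[[0,0,0.002,0,0,0,-1],[0,0,0,0,0,0,-1],[0,0,0,0,0,0,-1]])

```text
time_s: 8.35
ee_pos: [0.5242, -0.0165, 0.1104]
eef_rot: [-3.141, -0.0, 1.708]
force: [-1.3, 1.0, -0.6]
grip_width: 0.0324
grip_force: 20.0
```

Emit:
jog_arm(motion=[[0,0,0.002,0,0,0,-1],[0,0,0.002,0,0,0,-1],[0,0,0,0,0,0,-1]])

```text
time_s: 8.65
ee_pos: [0.5241, -0.0165, 0.1061]
eef_rot: [-3.141, -0.0, 1.708]
force: [-0.7, -0.1, -0.6]
grip_width: 0.0324
grip_force: 20.0
```

Emit:
jog_arm(motion=[[0,0,0.002,0,0,0,-1],[0,0,0.002,0,0,0,-1],[0,0,0,0,0,0,-1]])

```text
time_s: 8.95
ee_pos: [0.5241, -0.0165, 0.1021]
eef_rot: [-3.141, -0.0, 1.708]
force: [-1.2, 0.2, -2.1]
grip_width: 0.0329
grip_force: 20.0
```

```bash
python3 - <<'E'
from h import *
o=st();print(o['moment'])
E
```

```text
t 8.95 [ 0.5241 -0.0165  0.1021] [-3.1412e+00 -1.0000e-04  1.7077e+00] F [-1.22  0.24 -2.09] w 0.0329 20.0 q [-0.1   0.35  1.7  -0.    1.08 -0.24]
[-0.01507542  0.09049908  0.01014342]
```

Emit:
jog_arm(motion=[[0,0,0.003,0,0,-0.12,-1],[0,0,0.003,0,0,-0.12,-1],[0,0,0.003,0,0,-0.12,-1],[0,0,0.003,0,0,-0.12,-1],[0,0,0.003,0,0,-0.12,-1]])

```text
time_s: 9.45
ee_pos: [0.5242, -0.0165, 0.0874]
eef_rot: [3.142, 0.0, 2.313]
force: [-0.2, 0.2, -0.2]
grip_width: 0.0325
grip_force: 20.0
```

Emit:
jog_arm(motion=[[0,0,0.003,0,0,-0.12,-1],[0,0,0.003,0,0,-0.12,-1],[0,0,0.003,0,0,-0.12,-1],[0,0,0.003,0,0,-0.12,-1],[0,0,0,0,0,-0.12,-1]])

```text
time_s: 9.95
ee_pos: [0.5241, -0.0165, 0.0751]
eef_rot: [-3.141, -0.0, 2.913]
force: [0.1, 0.2, -0.9]
grip_width: 0.0328
grip_force: 20.0
```

Emit:
jog_arm(motion=[[0,0,0,0,0,-0.02,-1],[0,0,0,0,0,0,-1],[0,0,0,0,0,0,-1]])

```text
time_s: 10.25
ee_pos: [0.5242, -0.0165, 0.0755]
eef_rot: [-3.142, 0.0, 2.925]
force: [0.1, 0.2, 0.2]
grip_width: 0.033
grip_force: 20.0
```

Emit:
jog_arm(motion=[[0,0,0.004,0,0,0,-1],[0,0,0.004,0,0,0,-1],[0,0,0.004,0,0,0,-1],[0,0,0.002,0,0,0,-1],[0,0,0,0,0,0,-1]])

```text
time_s: 10.75
ee_pos: [0.524, -0.0165, 0.061]
eef_rot: [-3.141, -0.001, 2.928]
force: [-0.3, 0.5, -0.5]
grip_width: 0.033
grip_force: 20.0
```

Emit:
jog_arm(motion=[[0,0,0.001,0,0,0,-1],[0,0,0.001,0,0,0,-1],[0,0,0,0,0,0,-1]])

```text
time_s: 11.05
ee_pos: [0.5242, -0.0165, 0.0594]
eef_rot: [3.142, -0.0, 2.928]
force: [-1.2, 0.6, -1.2]
grip_width: 0.0328
grip_force: 20.0
```

Emit:
jog_arm(motion=[[0,0,0.001,0,0,0,-1],[0,0,0.0005,0,0,0,-1],[0,0,0,0,0,0,-1]])

```text
time_s: 11.35
ee_pos: [0.5242, -0.0165, 0.0579]
eef_rot: [3.142, -0.0, 2.928]
force: [-1.0, 0.2, -0.4]
grip_width: 0.0327
grip_force: 20.0
```

Emit:
jog_arm(motion=[[0,0,0.0007,0,0,0,-1],[0,0,0.0007,0,0,0,-1],[0,0,0,0,0,0,-1]])

```text
time_s: 11.65
ee_pos: [0.5242, -0.0165, 0.0564]
eef_rot: [3.142, -0.0, 2.928]
force: [-0.4, 0.9, -0.1]
grip_width: 0.033
grip_force: 20.0
```

Emit:
jog_arm(motion=[[0,0,0.001,0,0,0,-1],[0,0,0,0,0,0,-1],[0,0,0,0,0,0,-1]])

```text
time_s: 11.95
ee_pos: [0.5242, -0.0165, 0.0554]
eef_rot: [-3.142, -0.0, 2.928]
force: [-1.0, 0.7, -1.0]
grip_width: 0.033
grip_force: 20.0
```

Emit:
jog_arm(motion=[[0,0,0.001,0,0,0,-1],[0,0,0,0,0,0,-1],[0,0,0,0,0,0,-1]])

```text
time_s: 12.25
ee_pos: [0.5242, -0.0165, 0.0545]
eef_rot: [-3.142, -0.0, 2.928]
force: [-0.8, 0.4, -0.7]
grip_width: 0.0328
grip_force: 20.0
```

Emit:
jog_arm(motion=[[0,0,0.001,0,0,0,-1],[0,0,0,0,0,0,-1],[0,0,0,0,0,0,-1]])

```text
time_s: 12.55
ee_pos: [0.5242, -0.0165, 0.0535]
eef_rot: [-3.142, -0.0, 2.928]
force: [-1.0, 0.6, -1.9]
grip_width: 0.0327
grip_force: 20.0
```

Emit:
jog_arm(motion=[[0,0,0.001,0,0,0,-1],[0,0,0.001,0,0,0,-1],[0,0,0,0,0,0,-1]])

```text
time_s: 12.85
ee_pos: [0.5242, -0.0165, 0.0514]
eef_rot: [-3.142, -0.0, 2.928]
force: [-1.1, 1.2, -1.0]
grip_width: 0.0328
grip_force: 20.0
```

Emit:
jog_arm(motion=[[0,0,0.001,0,0,0,-1],[0,0,0.001,0,0,0,-1],[0,0,0,0,0,0,-1]])

```text
time_s: 13.15
ee_pos: [0.5242, -0.0165, 0.0494]
eef_rot: [-3.142, -0.0, 2.928]
force: [-1.3, -0.0, -1.1]
grip_width: 0.0328
grip_force: 20.0
```

Emit:
jog_arm(motion=[[0,0,0.001,0,0,0,-1],[0,0,0.001,0,0,0,-1],[0,0,0,0,0,0,-1]])

```text
time_s: 13.45
ee_pos: [0.5241, -0.0165, 0.0474]
eef_rot: [-3.142, -0.0, 2.928]
force: [-1.1, 1.3, -1.8]
grip_width: 0.0328
grip_force: 20.0
```

Then small steps until the washer is felt.

Emit:
jog_arm(motion=[[0,0,0.001,0,0,0,-1],[0,0,0,0,0,0,-1],[0,0,0,0,0,0,-1]])

```text
time_s: 13.75
ee_pos: [0.5242, -0.0165, 0.0465]
eef_rot: [-3.142, -0.0, 2.928]
force: [-0.9, 0.5, -0.5]
grip_width: 0.0328
grip_force: 20.0
```

Emit:
jog_arm(motion=[[0,0,0.0008,0,0,0,-1],[0,0,0,0,0,0,-1],[0,0,0,0,0,0,-1]])

```text
time_s: 14.05
ee_pos: [0.5242, -0.0165, 0.0457]
eef_rot: [-3.142, -0.0, 2.928]
force: [-1.1, 0.9, -0.1]
grip_width: 0.0328
grip_force: 20.0
```

```bash
python3 - <<'E'
from h import *
o=st()
E
```

```text
t 14.05 [ 0.5242 -0.0165  0.0457] [-3.1416 -0.      2.9278] F [-1.1   0.95 -0.07] w 0.0328 20.0 q [-0.1   0.44  1.74 -0.    0.96 -1.46]
```

Emit:
jog_arm(motion=[[0,0,0,0,0,0,1],[0,0,0,0,0,0,1],[0,0,0,0,0,0,1],[0,0,0,0,0,0,1],[0,0,-0.02,0,0,0,1]])

```text
time_s: 14.55
ee_pos: [0.523, -0.0164, 0.0641]
eef_rot: [-3.141, -0.004, 2.928]
force: [0.6, -0.1, 0.2]
grip_width: 0.0692
grip_force: 0.0
```

Emit:
jog_arm(motion=[[0,0,-0.04,0,0,0,1],[-0.025,0,-0.04,0,0,0,1],[-0.05,0,0,0,0,0,1],[0,0,0,0,0,0,1],[0,0,0,0,0,0,1]])

```text
time_s: 15.05
ee_pos: [0.5973, -0.0325, 0.1446]
eef_rot: [-3.141, -0.002, 2.928]
force: [-0.9, -0.0, -0.8]
grip_width: 0.094
grip_force: 0.0
```

```bash
python3 - <<'E'
from h import *
o=st();c=cam("wrist");im=ctrl.camera("wrist")[...,::-1];cv2.imwrite("pics/w4full.png",im)
x,y=(int(v) for v in proj(c,[.524,-.0157,.08]));x0,y0=x-40,max(y-40,0);print(x0,y0)
a=cv2.resize(im[y0:y0+80,x0:x0+80],(520,520),interpolation=cv2.INTER_CUBIC)
cs=cam("scene");s=ctrl.camera("scene")[...,::-1];x,y=(int(v) for v in proj(cs,[.524,-.0157,.06]))
b=cv2.resize(s[y-35:y+30,x-17:x+17],(272,520),interpolation=cv2.INTER_CUBIC)
cv2.imwrite("pics/c4.png",np.hstack([a,b]))
E
```

```text
t 15.05 [ 0.5973 -0.0325  0.1446] [-3.1414e+00 -1.8000e-03  2.9276e+00] F [-0.88 -0.05 -0.83] w 0.094 0.0 q [-0.12  0.46  1.45  0.    1.24 -1.47]
215 69
```

View pics/c4.png

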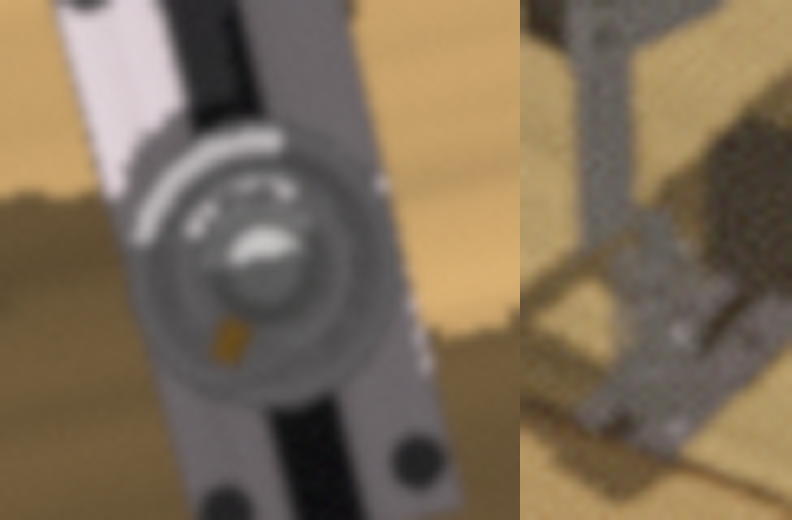

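The pin (230,340) now stands clear above the whole spring, which is concentric with the stud and seated. Next is the strap.

Emit:
jog_arm(motion=[[0,0,-0.025,0,0,-0.125,1],[0,0,-0.03,0,0,-0.125,1],[0.018,-0.039,0,0,0,0,1],[0.018,-0.039,0,0,0,0,1],[0.018,-0.039,0,0,0,0,1]])

```text
time_s: 15.65
ee_pos: [0.5462, -0.1519, 0.2012]
eef_rot: [-3.141, 0.0, -3.104]
force: [0.6, 0.2, 0.7]
grip_width: 0.0941
grip_force: 0.0
```

Emit:
jog_arm(motion=[[0.018,-0.039,0,0,0,0,1],[0.018,-0.039,0,0,0,0,1],[0.016,-0.039,0,0,0,0,1],[0,0,0,0,0,0,1],[0,0,0,0,0,0,1]])

```text
time_s: 16.15
ee_pos: [0.4993, -0.27, 0.201]
eef_rot: [3.142, 0.0, -3.107]
force: [0.0, -0.1, -0.3]
grip_width: 0.094
grip_force: 0.0
```

```bash
cat > meas.py <<'E'
from h import *
import sys
zt=float(sys.argv[1])
o=st();c=cam("wrist");im=ctrl.camera("wrist");cv2.imwrite(sys.argv[2],im[...,::-1])
for s,q,m in blobs(im,(100,110,40),(128,255,255),300):
    cn,hi=cv2.findContours(m.astype(np.uint8),cv2.RETR_CCOMP,cv2.CHAIN_APPROX_NONE)
    i=max(range(len(cn)),key=lambda k:cv2.contourArea(cn[k]))
    P=np.array([onz(c,p,zt)[:2] for p in cn[i][:,0]]);r=cv2.minAreaRect(P.astype(np.float32)*1000)
    print('blue bbox',s,'rect mm',r)
    for k in range(len(cn)):
        if hi[0,k,3]>=0 and cv2.contourArea(cn[k])>30:
            H=np.array([onz(c,p,zt)[:2] for p in cn[k][:,0]]);e=cv2.fitEllipse(H.astype(np.float32)*1000);print('hole',e)
E
python3 meas.py .008 pics/w5.png
```

```text
t 16.15 [ 0.4993 -0.27    0.201 ] [ 3.1415e+00  2.0000e-04 -3.1068e+00] F [ 0.03 -0.12 -0.27] w 0.094 0.0 q [-0.56  0.34  1.48  0.    1.32 -2.17]
blue bbox [ 234   71   43  116 4135] rect mm ((451.88922119140625, -270.8132629394531), (136.79595947265625, 48.88504409790039), 2.3658573627471924)
hole ((474.7189025878906, -270.1709899902344), (30.03370475769043, 31.010663986206055), 179.70335388183594)
```

View pics/w5.png

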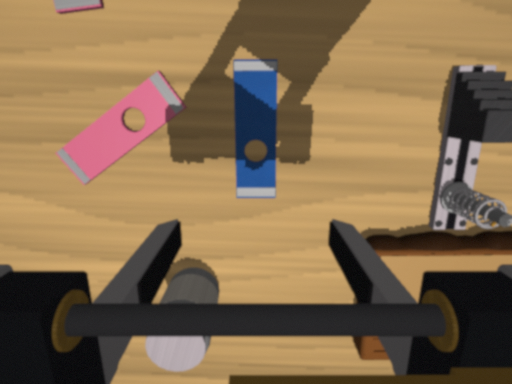

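Emit:
jog_arm(motion=[[0.024,0,0.03,0,0,-0.006,1],[0.023,-0.0005,0.045,0,0,0,1],[0,0,0.045,0,0,0,1],[0,0,0.04,0,0,0,1],[0,0,0.025,0,0,0,1]])

```text
time_s: 16.7
ee_pos: [0.4527, -0.2703, 0.0138]
eef_rot: [3.14, -0.002, -3.098]
force: [0.5, -0.7, 0.4]
grip_width: 0.0938
grip_force: 0.0
```

Emit:
jog_arm(motion=[[0,0,0.01,0,0,0,1],[0,0,0,0,0,0,1],[0,0,0,0,0,0,1]])

```text
time_s: 17.0
ee_pos: [0.4542, -0.2723, 0.0076]
eef_rot: [-3.141, 0.001, -3.098]
force: [-0.7, 0.0, -0.0]
grip_width: 0.0939
grip_force: 0.0
```

```bash
python3 - <<'E'
from h import *
st();go(.452,-.271,.002,3.1826)
E
```

```text
t 17.0 [ 0.4542 -0.2723  0.0076] [-3.1405e+00  1.4000e-03 -3.0985e+00] F [-0.75  0.04 -0.04] w 0.0939 0.0 q [-0.61  0.51  1.75  0.    0.89 -2.22]
tool delta [0.0021 0.0014 0.0056] ('rz', np.float64(0.002))
```

Emit:
jog_arm(motion=[[0.002,0.0014,0.005,0,0,0,1],[0,0,0,0,0,0,-1],[0,0,0,0,0,0,-1],[0,0,0,0,0,0,-1],[0,0,0,0,0,0,-1]], squeeze=30)

```text
time_s: 17.5
ee_pos: [0.4514, -0.2712, 0.0014]
eef_rot: [-3.141, 0.0, -3.099]
force: [-0.5, 0.2, -0.4]
grip_width: 0.0654
grip_force: 0.0
```

Emit:
jog_arm(motion=[[0,0,0,0,0,0,-1],[0,0,0,0,0,0,-1],[0,0,0,0,0,0,-1],[0,0,0,0,0,0,-1],[0,0,0,0,0,0,-1]])

```text
time_s: 18.0
ee_pos: [0.4513, -0.2711, 0.0013]
eef_rot: [-3.142, 0.0, -3.099]
force: [0.2, -0.8, 1.0]
grip_width: 0.0496
grip_force: 30.0
```

Emit:
jog_arm(motion=[[0,0,-0.01,0,0,0,-1],[0,0,-0.03,0,0,0,-1],[0,0,-0.04,0,0,0,-1],[0,0,-0.04,0,0,0,-1],[0,0,-0.03,0,0,0,-1]])

```text
time_s: 18.5
ee_pos: [0.4515, -0.2712, 0.1544]
eef_rot: [-3.14, 0.002, -3.099]
force: [0.4, 0.0, -1.3]
grip_width: 0.0496
grip_force: 30.0
```

```bash
python3 - <<'E'
from h import *
st();go(.524-.0225+.002,-.016-.0008-.0015,.14,3.1416+.036)
E
```

```text
t 18.5 [ 0.4515 -0.2712  0.1544] [-3.1402e+00  1.8000e-03 -3.0993e+00] F [ 0.38  0.02 -1.33] w 0.0496 30.0 q [-0.61  0.3   1.65  0.    1.19 -2.22]
tool delta [-0.0627  0.2505  0.0142] ('rz', np.float64(0.006))
```

Emit:
jog_arm(motion=[[-0.0105,0.042,0,0,0,0,-1],[-0.0105,0.042,0,0,0,0,-1],[-0.0105,0.042,0,0,0,0,-1],[-0.0105,0.042,0,0,0,0,-1],[-0.0105,0.042,0,0,0,0,-1]])

```text
time_s: 19.0
ee_pos: [0.4948, -0.0574, 0.1519]
eef_rot: [-3.141, 0.0, -3.1]
force: [0.8, -0.2, -1.9]
grip_width: 0.0494
grip_force: 30.0
```

Emit:
jog_arm(motion=[[-0.0105,0.041,0,0,0,0.006,-1],[0,0,0,0,0,0,-1],[0,0,0,0,0,0,-1]])

```text
time_s: 19.3
ee_pos: [0.5035, -0.0171, 0.1516]
eef_rot: [-3.141, 0.0, -3.103]
force: [-0.2, -0.3, -1.3]
grip_width: 0.0496
grip_force: 30.0
```

```bash
cat > hole.py <<'E'
from h import *
import sys
o=st();c=cam("wrist");im=ctrl.camera("wrist");cv2.imwrite(sys.argv[1],im[...,::-1])
zu=o['ee_pos'][2]-.0013
go(.524-.0225+.002,-.016-.0008-.0015,.14,3.1416+.036)
P=[np.array([.524,-.016,.1])];print('tip px',proj(c,P[0]))
m=cv2.inRange(cv2.cvtColor(im,cv2.COLOR_RGB2HSV),(100,110,40),(128,255,255))
ys,xs=np.nonzero(m);print('blue range',xs.min(),xs.max(),ys.min(),ys.max(),len(xs))
cn,hi=cv2.findContours(m,cv2.RETR_CCOMP,cv2.CHAIN_APPROX_NONE)
for k in range(len(cn)):
    if hi[0,k,3]>=0 and len(cn[k])>20:
        H=np.array([onz(c,p,zu+.008)[:2] for p in cn[k][:,0]]);print('hole mm',cv2.fitEllipse(H.astype(np.float32)*1000),cn[k][:,0].min(0),cn[k][:,0].max(0))
E
python3 hole.py pics/w6.png
python3 - <<'E'
import cv2
a=cv2.imread('pics/w6.png');cv2.imwrite('pics/w6c.png',cv2.resize(a[140:340,130:390],(780,600),interpolation=cv2.INTER_CUBIC))
E
```

```text
t 19.3 [ 0.5035 -0.0171  0.1516] [-3.1414e+00  1.0000e-04 -3.1034e+00] F [-0.2  -0.27 -1.33] w 0.0496 30.0 q [-0.11  0.25  1.72 -0.    1.18 -1.72]
tool delta [ 0.     -0.0004  0.0116] ('rz', np.float64(0.001))
tip px [255.2253312  230.39243209]
blue range 210 299 101 304 13635
hole mm ((525.5919799804688, -16.406158447265625), (25.573949813842773, 28.351821899414062), 1.057807445526123) [232 251] [277 287]
```

View pics/w6c.png

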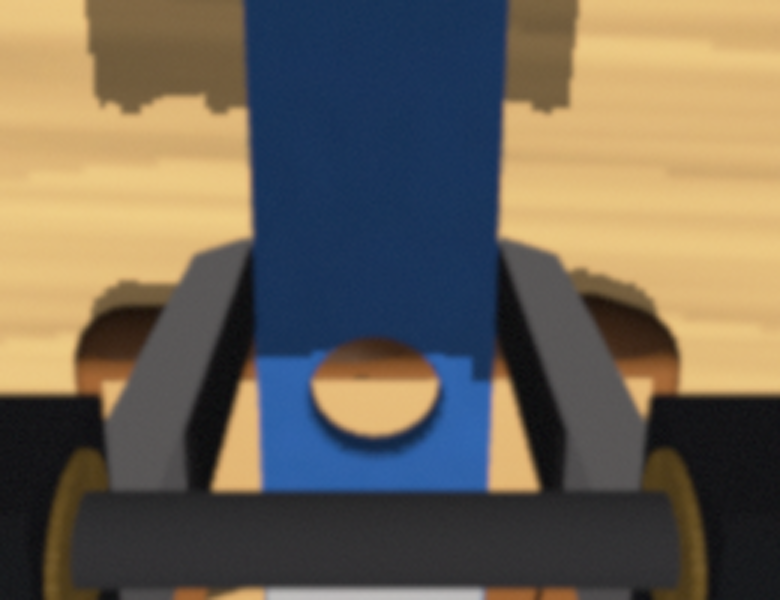

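Emit:
jog_arm(motion=[[0,-0.0006,0.01,0,0,0,-1],[0,0,0.015,0,0,0,-1],[0,0,0.015,0,0,0,-1],[0,0,0.005,0,0,0,-1],[0,0,0,0,0,0,-1]])

```text
time_s: 19.85
ee_pos: [0.5032, -0.019, 0.1055]
eef_rot: [3.141, -0.002, -3.107]
force: [0.3, -0.0, -2.4]
grip_width: 0.0494
grip_force: 30.0
```

Emit:
jog_arm(motion=[[0,0,0.003,0,0,0,-1],[0,0,0.003,0,0,0,-1],[0,0,0.003,0,0,0,-1],[0,0,0,0,0,0,-1]])

```text
time_s: 20.25
ee_pos: [0.5035, -0.0183, 0.097]
eef_rot: [3.142, -0.0, -3.105]
force: [-0.6, 0.3, -1.4]
grip_width: 0.0496
grip_force: 30.0
```

Emit:
jog_arm(motion=[[0,0,0.003,0,0,0,-1],[0,0,0.003,0,0,0,-1],[0,0,0.002,0,0,0,-1],[0,0,0,0,0,0,-1]])

```text
time_s: 20.65
ee_pos: [0.5035, -0.0182, 0.0889]
eef_rot: [3.141, -0.001, -3.105]
force: [0.7, 0.2, -1.5]
grip_width: 0.0496
grip_force: 30.0
```

Emit:
jog_arm(motion=[[0,0,0.002,0,0,0,-1],[0,0,0.002,0,0,0,-1],[0,0,0,0,0,0,-1]])

```text
time_s: 20.95
ee_pos: [0.5035, -0.0183, 0.0849]
eef_rot: [3.142, -0.0, -3.105]
force: [-0.1, 0.8, -1.6]
grip_width: 0.0492
grip_force: 30.0
```

Emit:
jog_arm(motion=[[0,0,0.002,0,0,0,-1],[0,0,0.002,0,0,0,-1],[0,0,0,0,0,0,-1]])

```text
time_s: 21.25
ee_pos: [0.5035, -0.0183, 0.0809]
eef_rot: [3.142, -0.0, -3.105]
force: [-0.5, -0.2, -1.4]
grip_width: 0.0497
grip_force: 30.0
```

Emit:
jog_arm(motion=[[0,0,0.002,0,0,0,-1],[0,0,0.001,0,0,0,-1],[0,0,0,0,0,0,-1]])

```text
time_s: 21.55
ee_pos: [0.5035, -0.0182, 0.0781]
eef_rot: [3.141, -0.0, -3.105]
force: [-1.3, 0.6, -1.1]
grip_width: 0.0496
grip_force: 30.0
```

Emit:
jog_arm(motion=[[0.0008,0.0006,0.001,0,0,0,-1],[0.0007,0.0006,0.001,0,0,0,-1],[0,0,0,0,0,0,-1]])

```text
time_s: 21.85
ee_pos: [0.502, -0.0171, 0.0761]
eef_rot: [-3.142, -0.0, -3.105]
force: [0.1, -0.1, -2.1]
grip_width: 0.0495
grip_force: 30.0
```

Emit:
jog_arm(motion=[[0,0,0.001,0,0,0,-1],[0,0,0,0,0,0,-1],[0,0,0,0,0,0,-1]])

```text
time_s: 22.15
ee_pos: [0.5022, -0.0171, 0.0753]
eef_rot: [3.142, 0.0, -3.105]
force: [0.0, -0.2, 0.2]
grip_width: 0.0492
grip_force: 30.0
```

```bash
python3 - <<'E'
from h import *
o=st();print(o['moment'])
E
```

```text
t 22.15 [ 0.5022 -0.0171  0.0753] [ 3.1416e+00  1.0000e-04 -3.1054e+00] F [ 0.03 -0.24  0.21] w 0.0492 30.0 q [-0.11  0.35  1.79  0.    1.01 -1.71]
[0.02766717 0.03177595 0.01887499]
```

Emit:
jog_arm(motion=[[0,0,0,0,0,0,1],[0,0,0,0,0,0,1],[0,0,0,0,0,0,1],[0,0,0,0,0,0,1],[0,0,0,0,0,0,1]])

```text
time_s: 22.65
ee_pos: [0.5021, -0.0171, 0.0753]
eef_rot: [-3.142, 0.0, -3.105]
force: [-0.5, 0.4, -0.3]
grip_width: 0.0861
grip_force: 0.0
```

Emit:
jog_arm(motion=[[0,0,-0.02,0,0,0,1],[0,0,-0.04,0,0,0,1],[0,0,-0.04,0,0,0,1],[-0.03,0,-0.03,0,0,0,1],[-0.04,0,0,0,0,0,1]])

```text
time_s: 23.15
ee_pos: [0.574, -0.0147, 0.2108]
eef_rot: [-3.141, 0.008, -3.106]
force: [0.9, 0.2, 0.7]
grip_width: 0.0941
grip_force: 0.0
```

Emit:
jog_arm(motion=[[0,0,0,0,0,0,1],[0,0,0,0,0,0,1]])

```text
time_s: 23.35
ee_pos: [0.5718, -0.0145, 0.2043]
eef_rot: [3.141, -0.002, -3.105]
force: [0.3, 0.3, -0.2]
grip_width: 0.0941
grip_force: 0.0
```

```bash
python3 meas.py .0815 pics/w7.png; python3 - <<'E'
from h import *
c=cam("wrist");print(proj(c,[.524,-.016,.1]))
x,y=(int(v) for v in proj(c,[.5,-.016,.08]));im=cv2.imread("pics/w7.png")
a=cv2.resize(im[max(y-80,0):y+80,x-60:x+60],(420,560),interpolation=cv2.INTER_CUBIC)
cs=cam("scene");s=ctrl.camera("scene")[...,::-1];cv2.imwrite("pics/s7.png",s);x,y=(int(v) for v in proj(cs,[.5,-.016,.07]))
b=cv2.resize(s[y-40:y+40,x-26:x+26],(364,560),interpolation=cv2.INTER_CUBIC)
cv2.imwrite("pics/c7.png",np.hstack([a,b]))
E
```

```text
t 23.35 [ 0.5718 -0.0145  0.2043] [ 3.1414e+00 -1.7000e-03 -3.1052e+00] F [ 0.27  0.32 -0.15] w 0.0941 0.0 q [-0.09  0.35  1.46 -0.    1.34 -1.7 ]
blue bbox [ 229   37   53  148 6733] rect mm ((502.7275085449219, -17.282390594482422), (137.4795379638672, 50.29960632324219), 2.014188528060913)
hole ((525.6102905273438, -16.51708984375), (29.117013931274414, 29.39250946044922), 98.41393280029297)
[255.06501974 139.87151994]
```

View pics/c7.png

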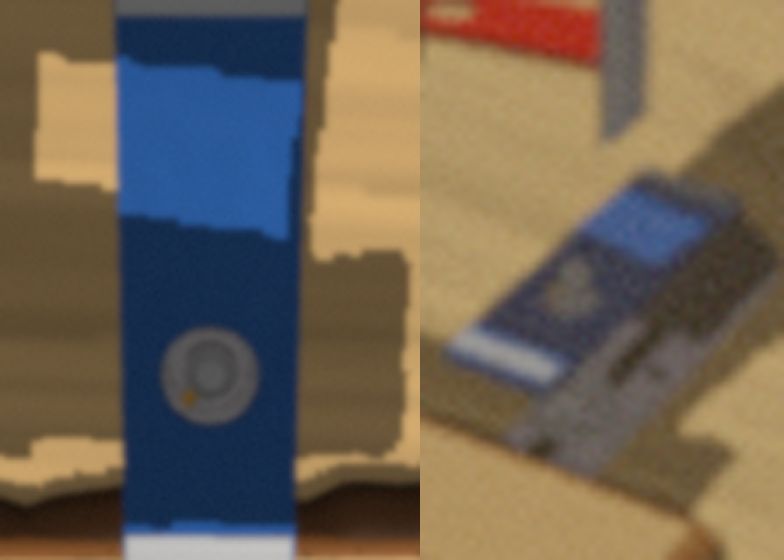

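The strap lies level with the stud and pin standing up through its hole. The hole is about 2 mm off the stud's axis and the gripper is clear, so I'm handing in.

```bash
python3 -c "
from station import ctrl
print(ctrl.hand_in())"
```

```text
the job is handed in; nothing more can be done
None
```

The clamp is back together and handed in at about 23.5 s of the 72 s: the spring went home below the pin with no catch felt, the strap lies level with its hole about 2 mm off the stud's axis, and I saw no contact with the knob, can or key; no verdict was returned.

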